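# Clamp the cocoa tin and hold the dial at the third notch

## Robot

A 6-joint arm with a two-finger parallel gripper is mounted at the origin on a cart in front of the work surface, level with it; the furniture and walls round the work are solid. World frame = base frame: x ahead of the robot, y to its left, z up, the work surface at z = 0. Lengths are in m, angles in rad, forces in N, time in s.
With the tool pointing down it reaches from about 0.375 to 0.9 m from the base axis. Payload 3.1 kg.
Tool frame: the origin (TCP) lies between the finger pads; the fingertips stand 17 mm ahead of it and the grasp point (between the pads) lies 2 mm behind it (robot.nose_length is the distance from the TCP to the fingertips, in m); z points along the fingers, y is the line along which they close (so a half turn about z gives the same grasp; the last joint's range is limited). The gripper opens to 87 mm and grips with 3 to 60 N. Pads are 19 mm wide; open, the fingers measure 117 mm over their backs; the gripper's body (75 mm by 190 mm) begins 51 mm behind the grasp point.
Start: joints at [0.954, 0.527, 1.433, -0, 1.181, -0.178], TCP at [0.265, 0.566, 0.24] pointing down, gripper open.
Joint ranges: [-3.08, 3.08], [-0.75, 2.2], [0.22, 2.44], [-1.43, 4.57], [0, 2.65], [-2.85, 2.85]. Speed limits (rad/s): [2.79, 2.79, 3.14, 3.14, 3.14, 3.14].

## Interface

Orientations are given as a unit quaternion [x, y, z, w].
In Python, from rig import robot, cams gives the robot as it stands.
- The arm moves only by the shell command python3 -m pendant 'ROWS' [FORCE]. ROWS is JSON, a list of rows, each an object with "jaw": the opening, from 0 (shut) to 1 (fully open); "linear": the shift along the tool's x, y, z in cm, a list of three; "twist": the turn about the tool's z in degrees. A call has 1 to 12 rows; each row shifts and turns the commanded pose from where the row before left it, along the tool's axes as they then stand; what a row does not reach is not made up. A row lasts 1/12 s, in which the tool goes at most 41.7 mm and 7.16 degrees, less where a joint would pass 70% of its speed; a pose out of reach is approached as far as the arm can. A call is refused whole if a number of a shift passes 4.17 or a number of a turn 7.16, either way. A call with a gripper value outside its range is refused whole. The fingers move at their own pace and stop on an object; FORCE is the grip in N (left out, the last holds). Time passes only in rows, so rows that do not move let the fingers close. It gives the time, the measured TCP pose, the force, the opening and the grip force at its end, in the units of the state.
- robot.get_obs(): the state, without advancing time (a new reading comes with each control period).
- cams.camera(name): name is "side" or "top"; returns a dict with "color" (420x560x3 uint8, blue, green, red), "depth" (420x560 float32, m along the optical axis (not along the pixel's ray), 0 where there is no reading), "fov_y" (degrees; the focal length in pixels is half the picture's height over the tangent of half this angle, whatever the lens; pixels are square), "cx", "cy" (the principal point, pixels), "k1" (the pictures are not rectified: a ray, as slopes to the right and down, at radius r is drawn at 1 + k1 r^2 times it, then the intrinsics apply), "view" (4x4, takes a point from world to camera coordinates). Camera axes: x right, y down, z forward; pixel columns grow to the right and rows downward; lengths in m; the calibration is good to about 2 mm. A picture is of the moment at which its call begins.
- robot.hand_in(): hands the job in; it is judged then, once.
The state is a dict: "time": time; "q": joint angles; "joint_velocities": joint speeds; "joint_torque": joint torques, N m; "position": TCP position; "tool_rot": TCP orientation; "ft_force": force on the tool from outside, world axes, zero at the start; "moment": the same for the moment, N m; "grip_width": finger opening in m; "grip_force": force on a finger pad.
Only numpy, scipy, OpenCV 4.12 (cv2) and the standard library are available. Lean on these libraries where they do the work, as an engineer would, in place of code of your own. Each camera call takes 0.05 s, during which the arm holds its last target. There are 200 camera calls.

## Task

Stand the smaller, teal cocoa tin upright in the bench clamp, in the gap between the wooden V block and the rubber jaw, and let go of it. Then press the red bar of the clamp's spring-return dial down with the fingers, past the first two notches to the third (green stud) and no further, so that the jaw seats the tin in the V, and finish while still holding the bar down there. Leave the other things where they stand.

Things in the scene. Friction and masses are not known exactly. Their poses are not given: they have to be found in the camera images.
- teal_tin_mid (a point): Centre of the teal cocoa tin with a pale lid: a closed upright cylinder, 60 mm in diameter at the body (62 at the lid), 75 mm high, about 0.17 kg; this point is half-way up (37.5 mm above its underside). z up its axis.
- clamp_base: Bench clamp, fixed. Axes: y runs along it from dial and jaw (-y) to the wooden V block (+y), x across (the dial's lever sticks out to -x), z up; origin at counter level, 30 mm to -y of clamp_seat. V block and jaw top out 45 mm over the counter; bearing block beyond the jaw 74 mm, dial's round back plate 93 mm. The gap between V and jaw is open above and to both sides (x).
- clamp_seat (a point): Point on the clamp's base plate (top face, 12 mm above the counter) where the centre of the tin's underside is when the tin is seated in the V block. Axes as clamp_base. With the dial at rest the jaw pad's face is 50 mm to -y of this point, so a tin has 20 mm of play along y between V and pad, and stands 42 mm out of the gap.
- press_bar_mid (a point): Centre of the red press bar at the end of the dial's lever, a round bar 18 mm thick and 48 mm long, parallel to the clamp's y; fingers press on its top. It moves with the lever; at rest it is about 97 mm above the counter. Its own axes turn as it rolls and swings.
- dial_axis (a point): Centre of the dial's horizontal shaft (along the clamp's y), 62 mm above the counter, fixed. The press bar's centre circles it at 70 mm radius: at rest the lever points to the clamp's -x and 0.52 rad (30 deg) up, at the third notch 0.42 rad (24 deg) below level (bar centre 34 mm, bar top 43 mm above the counter). Axes as clamp_base.
- press_bar: The red press bar itself, a roller that turns stiffly on the lever's end; origin at its centre.
- clamp_dial (a joint): Dial angle, rad: 0 at rest (lever up), growing as the bar goes down. Notches at 0.314, 0.628 and 0.942 (the third, green stud); hard stop at 1.15, too far. A spring returns it to 0 from anywhere when let go; the bar pushes back with 2 to 4 N at first, 4 to 8 N near the third notch. The jaw moves 25 mm per rad towards the V.
- clamp_pad: Black rubber pad 50 mm wide on the jaw, sprung by 12 mm at 0.8 N/mm; its origin is at the clamp's base and slides along the clamp's y. At the third notch it squeezes a seated tin with about 3 N.
- teal_tin: The teal tin; origin at the centre of its underside, z up.
- dark_tin: Bystander: the larger dark-brown cocoa tin with a pale lid, 68 mm in diameter, 85 mm high; origin at the centre of its underside.
- bean_dish: Bystander: white ramekin with roasted beans, 68 mm wide, 42 mm high; origin at the centre of its underside.
- ribbon: Bystander: cardboard ribbon spool with green ribbon, 69 mm wide, 20 mm high, lying flat; origin at the centre of its underside.
- nib_mill: Hand mill between tins and clamp, fixed: a brown wooden case about 140 mm square and 131 mm high, on it a copper dome whose top is 215 mm above the counter; its crank (loose, arm at 218 mm, knob top at 263 mm) points away from the robot. Beyond the clamp a wall screen hangs 420 mm and more above the counter, 0.1 to 0.2 m behind the seat. Origin at counter level under the case.

How it is judged:
By the outcome, as a careful person would: the job done as asked, in the order asked, and still so for the second after the job is handed in, while the arm keeps its last pose, push and grip.
It also fails if it takes over 54 s, if anything falls off the work surface, if the arm or the gripper's body presses on something with over 40 N, if the wrist force passes 120 N, or if a joint passes its speed limit or range.

## Working session

There is one attempt and no reset: what is moved stays moved. The work goes in short steps, Python scripts to look and compute and a shell command to move; the robot and the scene stay as the last step left them, time stands still between calls to the robot, and variables do not carry over. Pictures are saved under pics/ and viewed, at most 10 in all, crops included, and the job is handed in when it is done.

```bash
ls; mkdir -p pics; cat > h.py <<'E'
import numpy as np, cv2
from rig import robot, cams
def ray(c,u,v):
    f=c["color"].shape[0]/2/np.tan(np.radians(c["fov_y"])/2)
    K=np.array([[f,0,c["cx"]],[0,f,c["cy"]],[0,0,1.]])
    p=cv2.undistortPoints(np.array([[[u,v]]],float),K,np.array([c["k1"],0,0,0,0.]))[0,0]
    V=np.array(c["view"]);R=V[:3,:3];t=V[:3,3]
    return -R.T@t, R.T@np.array([p[0],p[1],1.])
def onz(c,u,v,z):
    o,d=ray(c,u,v); return o+d*(z-o[2])/d[2]
def dep(c,u,v):
    o,d=ray(c,u,v); return o+d*float(c["depth"][int(round(v)),int(round(u))])
E
python3 - <<'E'
from h import *
for n in("top","side"):
    c=cams.camera(n); cv2.imwrite(f"pics/{n}0.png",c["color"]); o,d=ray(c,280,210); print(n,o,d,c["fov_y"],c["k1"])
o=robot.get_obs(); print(o["time"],o["position"],o["tool_rot"],o["grip_width"])
E
```

```text
pics
top [0.40159189 0.00259676 1.10353642] [ 0.12860466 -0.01615462 -0.99184806] 45.96631167712414 -0.15497426855174437
side [ 0.08221386 -0.60524106  0.44604246] [ 0.50164985  0.76743379 -0.39979884] 57.95268809809477 -0.06823946976408996
0.1 [0.26513735 0.56530394 0.2386908 ] [ 2.17626153e-01  9.76031744e-01 -8.73401368e-04 -3.59875094e-04] 0.08720877961880137
```

View pics/top0.png

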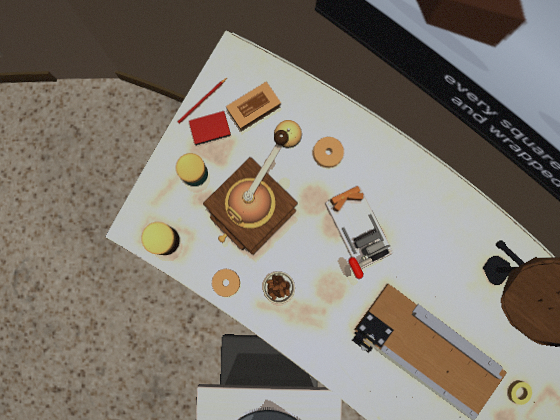

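View pics/side0.png

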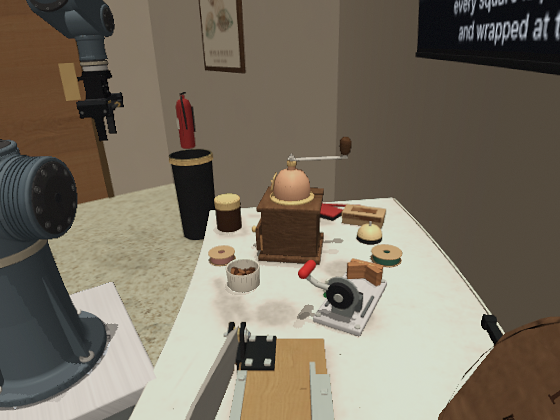

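The top view shows two yellow-lidded tins at (192,169) and (160,238). The mill is at (250,203), the clamp at (358,230) with its red bar at (356,268), the beans at (278,287) and two spools. In the side view only the dark tin can be seen, at (228,212); the clamp's dial is at (342,295) and its red bar at (307,270). I'll zoom in and measure.

```bash
python3 - <<'E'
from h import *
t=cams.camera("top"); s=cams.camera("side")
a=cv2.resize(t["color"][170:295,310:405],None,fx=4.6,fy=4.6,interpolation=cv2.INTER_CUBIC)
b=cv2.resize(t["color"][140:265,130:215],None,fx=4.6,fy=4.6,interpolation=cv2.INTER_CUBIC)[:, :360]
cv2.imwrite("pics/z.png",np.hstack([a,b]))
sc=cv2.resize(s["color"][245:335,285:395],None,fx=6,fy=6,interpolation=cv2.INTER_CUBIC); cv2.imwrite("pics/zs.png",sc)
hsv=cv2.cvtColor(t["color"],cv2.COLOR_BGR2HSV)
m=cv2.inRange(hsv,(18,90,110),(35,255,255)); m[:, 215:]=0
n,l,st,ce=cv2.connectedComponentsWithStats(m)
for i in range(1,n):
    if st[i,4]>150:
        u,v=ce[i]; print("lid",ce[i],st[i],dep(t,u,v),onz(t,u,v,.075),onz(t,u,v,.085))
for c,nm in((t,"top"),(s,"side")):
    hsv=cv2.cvtColor(c["color"],cv2.COLOR_BGR2HSV)
    m=cv2.inRange(hsv,(0,200,130),(6,255,255))|cv2.inRange(hsv,(175,200,130),(180,255,255))
    n,l,st,ce=cv2.connectedComponentsWithStats(m)
    for i in range(1,n):
        if st[i,4]>40: 
            (q,sz,an)=cv2.minAreaRect(np.argwhere(l==i)[:,::-1].astype(np.float32)); print(nm,"red",ce[i],st[i],sz,an,dep(c,*ce[i]),onz(c,*ce[i],.1))
E
```

```text
lid [189.57281553 166.52912621] [176 153  28  29 618] [0.62443711 0.18079965 0.07249408] [0.6238955  0.18036653 0.075     ] [0.62173414 0.17863815 0.085     ]
lid [157.1697417  237.59655597] [141 222  33  32 813] [0.47015788 0.24057416 0.08130887] [0.47058105 0.24204288 0.075     ] [0.4699103  0.23971485 0.085     ]
top red [200.12328767 101.16438356] [178  82  44  40  73] (1.1957578659057617, 58.048622131347656) 47.202598571777344 [0.7949644  0.17566957 0.00663357] [0.76148123 0.16093792 0.1       ]
top red [209.15478261 127.13913043] [190 112  40  31 575] (22.801849365234375, 36.125823974609375) 74.05460357666016 [0.72959622 0.15032868 0.01561679] [0.70415495 0.13887003 0.1       ]
top red [355.69677419 267.53548387] [349 258  14  20 155] (21.913463592529297, 7.155416965484619) 63.43495178222656 [ 0.41766719 -0.16874527  0.10445553] [ 0.41773888 -0.1695094   0.1       ]
```

View pics/z.png

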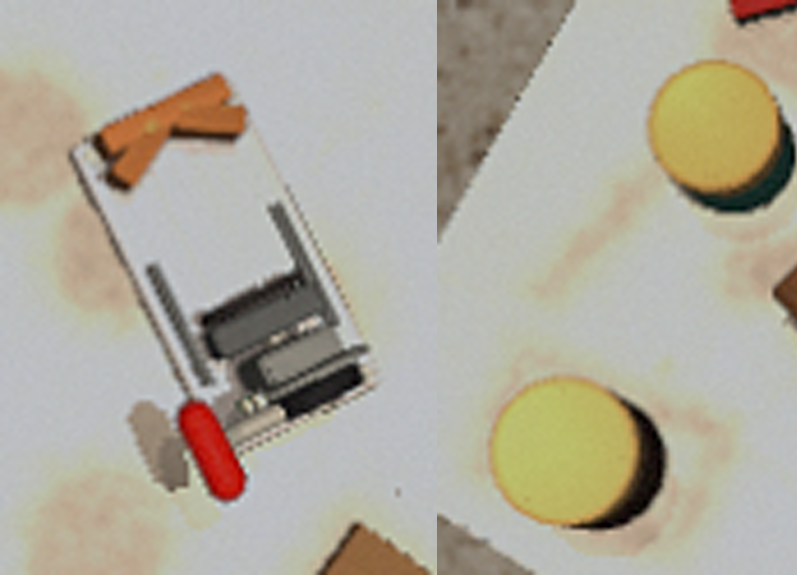

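View pics/zs.png

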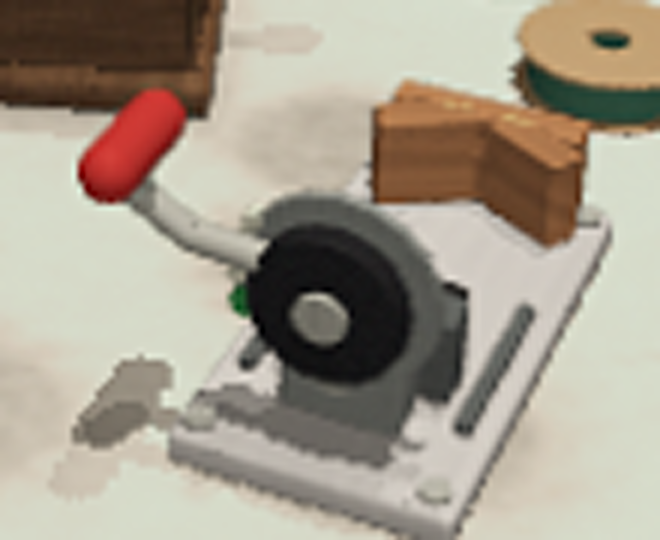

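The crops show the teal rim under the tin at px (190,167), so that is the tin to move, and the dark tin is at (157,238). The clamp plate's edges run from (326,203) and (364,197) to (391,253). The pad's top edge runs from (353.5,240) to (375,229). The side crop shows the bar up at rest and the green stud at about (325,295).

```bash
python3 - <<'E'
from h import *
t=cams.camera("top"); s=cams.camera("side")
P=lambda x,y:(310+x/4.6-.4,170+y/4.6-.4)
def pr(n,x,y,z): p=onz(t,*P(x,y),z); print(n,p.round(4),"depthpt",dep(t,*P(x,y)).round(4)); return p[:2]
L1=pr("plate TL",75,150,.012);L2=pr("left edge low",190,385,.012)
R1=pr("right hi",262,140,.012);R2=pr("plate BR",375,380,.012);B=pr("plate bot L",240,447,.012)
A=pr("padL",203,318,.045);C=pr("padR",300,270,.045)
G1=pr("gl",152,266,.012);G2=pr("gl2",207,383,.012);H1=pr("gr",277,206,.012)
b1=pr("bar1",194,412,.1);b2=pr("bar2",232,488,.1)
V1=pr("Vback L",100,135,.045);V2=pr("VbackR",222,78,.045);V3=pr("Vl tip",120,185,.045);V4=pr("Vr tip",245,130,.045)
dirs={"L":L1-L2,"R":R1-R2,"bar":b1-b2,"gl":G1-G2}
for k,d in dirs.items(): print(k,np.degrees(np.arctan2(d[1],d[0])))
for k,d in {"pad":C-A,"Vb":V2-V1,"bot":R2-B}.items(): print(k,np.degrees(np.arctan2(d[1],d[0]))+90)
print("widths",np.linalg.norm(C-A),np.linalg.norm(b1-b2),np.linalg.norm(V2-V1),np.linalg.norm(V3-V4))
def red(c,x0,x1,y0,y1):
    hsv=cv2.cvtColor(c["color"],cv2.COLOR_BGR2HSV)
    m=cv2.inRange(hsv,(0,150,90),(8,255,255))|cv2.inRange(hsv,(172,150,90),(180,255,255)); k=np.zeros_like(m);k[y0:y1,x0:x1]=m[y0:y1,x0:x1]
    return np.argwhere(k)[:,::-1].mean(0)
ut=red(t,340,370,250,285);us=red(s,290,325,250,290)
o1,d1=ray(t,*ut);o2,d2=ray(s,*us)
k=np.linalg.lstsq(np.c_[d1,-d2],o2-o1,rcond=None)[0]
print("bar",ut,us,o1+k[0]*d1,o2+k[1]*d2)
E
```

```text
plate TL [ 0.563  -0.1173  0.012 ] depthpt [ 0.5633 -0.1175  0.0099]
left edge low [ 0.4503 -0.1738  0.012 ] depthpt [ 0.4503 -0.1738  0.012 ]
right hi [ 0.57   -0.2088  0.012 ] depthpt [ 0.5722 -0.2115 -0.002 ]
plate BR [ 0.4542 -0.2639  0.012 ] depthpt [ 0.4543 -0.264   0.0117]
plate bot L [ 0.421  -0.1981  0.012 ] depthpt [ 0.421  -0.1978  0.0136]
padL [ 0.4802 -0.1744  0.045 ] depthpt [ 0.4811 -0.1763  0.0336]
padR [ 0.5037 -0.2203  0.045 ] depthpt [ 0.5067 -0.2269  0.0139]
gl [ 0.5073 -0.155   0.012 ] depthpt [ 0.5068 -0.1544  0.0167]
gl2 [ 0.4514 -0.182   0.012 ] depthpt [ 0.4513 -0.1817  0.0139]
gr [ 0.5378 -0.2161  0.012 ] depthpt [ 0.5373 -0.2152  0.0164]
bar1 [ 0.4345 -0.1614  0.1   ] depthpt [ 0.4343 -0.1603  0.1065]
bar2 [ 0.4014 -0.1785  0.1   ] depthpt [ 0.4014 -0.1776  0.1046]
Vback L [ 0.5655 -0.1254  0.045 ] depthpt [ 0.5673 -0.1268  0.0333]
VbackR [ 0.5942 -0.1834  0.045 ] depthpt [ 0.595  -0.1841  0.0409]
Vl tip [ 0.542 -0.135  0.045] depthpt [ 0.5444 -0.1374  0.0266]
Vr tip [ 0.5695 -0.1943  0.045 ] depthpt [ 0.5746 -0.2003  0.0132]
L 26.624193181925747
R 25.445542355506756
bar 27.30748900304302
gl 25.7375355884423
pad 27.047335312831756
Vb 26.32779848820472
bot 26.76669413638114
widths 0.051557386241389974 0.037239200642427174 0.06471744497299055 0.06541556991114122
bar [355.49112426 267.55621302] [306.54358974 268.53333333] [ 0.4177381  -0.16960073  0.09701185] [ 0.41739973 -0.1693757   0.09696792]
```

```bash
cat >> h.py <<'E'
from scipy.spatial.transform import Rotation as Ro
def state():
    o=robot.get_obs();R=Ro.from_quat(o["tool_rot"]).as_matrix()
    print("t",round(o["time"],2),"p",np.round(o["position"],4),"yawY",round(np.degrees(np.arctan2(R[1,1],R[0,1])),2),"zax",R[:,2].round(3),"F",np.round(o["ft_force"],1),"w",round(o["grip_width"],4),"g",round(o["grip_force"],1),"q",np.round(o["q"],2))
    return o,R
def to(p,yaw=None):
    """cm shift along tool axes (at yaw after twist) and twist in deg"""
    o,R=state(); y0=np.degrees(np.arctan2(R[1,1],R[0,1])); tw=0
    if yaw is not None: tw=y0-yaw; tw=(tw+180)%360-180; R=R@Ro.from_euler("z",tw,degrees=True).as_matrix()
    print("-> cm(tool)",(R.T@(np.array(p)-o["position"])*100).round(2),"twist",round(tw,1))
E
python3 - <<'E'
from h import *
t=cams.camera("top")
for u,v,z in((204,203,.131),(252,157,.131),(298,203,.131),(250,255,.131),(250,197,.218),(281,138,.263),(288,133,.263),(222,239,.05),(278,287,.042),(226,283,.02)): print(u,v,onz(t,u,v,z).round(3),dep(t,u,v).round(3))
to((.624,.18,.24),20); to((.624,.18,.24),-60)
E
```

```text
204 203 [0.538 0.138 0.131] [0.539 0.139 0.128]
252 157 [0.634 0.045 0.131] [0.665 0.051 0.001]
298 203 [ 0.543 -0.049  0.131] [ 0.562 -0.056 -0.004]
250 255 [0.437 0.044 0.131] [0.442 0.049 0.001]
250 197 [0.539 0.043 0.218] [0.537 0.042 0.229]
281 138 [ 0.638 -0.01   0.263] [ 0.638 -0.01   0.261]
288 133 [ 0.647 -0.022  0.263] [ 0.713 -0.029  0.037]
222 239 [0.473 0.108 0.05 ] [0.473 0.108 0.05 ]
278 287 [ 0.374 -0.014  0.042] [ 0.374 -0.014  0.029]
226 283 [0.379 0.099 0.02 ] [ 0.379  0.101 -0.002]
t 0.35 p [0.2654 0.5657 0.2393] yawY 64.86 zax [-0. -0. -1.] F [-0.9  0.6  0.8] w 0.0871 g 0.0 q [ 0.95  0.53  1.43  0.    1.18 -0.18]
-> cm(tool) [-48.51  20.51  -0.06] twist 44.9
t 0.35 p [0.2654 0.5657 0.2393] yawY 64.86 zax [-0. -0. -1.] F [-0.9  0.6  0.8] w 0.0871 g 0.0 q [ 0.95  0.53  1.43  0.    1.18 -0.18]
-> cm(tool) [11.77 51.33 -0.06] twist 124.9
```

```bash
python3 -m pendant '[{"jaw":1,"linear":[0,0,0],"twist":7},{"jaw":1,"linear":[0,0,0],"twist":7},{"jaw":1,"linear":[0,0,0],"twist":7},{"jaw":1,"linear":[0,0,0],"twist":7},{"jaw":1,"linear":[0,0,0],"twist":7},{"jaw":1,"linear":[0,0,0],"twist":7},{"jaw":1,"linear":[0,0,0],"twist":7},{"jaw":1,"linear":[0,0,0],"twist":7},{"jaw":1,"linear":[0,0,0],"twist":7},{"jaw":1,"linear":[0,0,0],"twist":7},{"jaw":1,"linear":[0,0,0],"twist":7},{"jaw":1,"linear":[0,0,0],"twist":7}]' 15
python3 -m pendant '[{"jaw":1,"linear":[0,0,0],"twist":7},{"jaw":1,"linear":[0,0,0],"twist":7},{"jaw":1,"linear":[0,0,0],"twist":7},{"jaw":1,"linear":[0,0,0],"twist":4},{"jaw":1,"linear":[0,0,0],"twist":0}]'
python3 -c "
from h import *
to((.624,.18,.24),-44)"
```

```text
time: 1.35
position: [0.2655, 0.5657, 0.2395]
tool_rot: [0.817, 0.577, -0.0, 0.0]
ft_force: [-0.4, 0.5, -0.4]
grip_width: 0.0868
grip_force: 0.0
time: 1.77
position: [0.2655, 0.5657, 0.2395]
tool_rot: [0.921, 0.389, -0.0, 0.0]
ft_force: [-0.3, -0.7, 0.7]
grip_width: 0.0871
grip_force: 0.0
t 1.77 p [0.2655 0.5657 0.2395] yawY -44.2 zax [-0. -0. -1.] F [-0.3 -0.7  0.7] w 0.0871 g 0.0 q [ 0.95  0.53  1.43 -0.    1.18  1.73]
-> cm(tool) [-2.840e+00  5.259e+01 -5.000e-02] twist -0.2
```

```bash
python3 -m pendant '[{"jaw":1,"linear":[-0.2,2,0],"twist":0},{"jaw":1,"linear":[-0.2,3.5,0],"twist":0},{"jaw":1,"linear":[-0.2,3.5,0],"twist":0},{"jaw":1,"linear":[-0.2,3.5,0],"twist":0},{"jaw":1,"linear":[-0.2,3.5,0],"twist":0},{"jaw":1,"linear":[-0.2,3.5,0],"twist":0},{"jaw":1,"linear":[-0.2,3.5,0],"twist":0},{"jaw":1,"linear":[-0.2,3.5,0],"twist":0},{"jaw":1,"linear":[-0.2,3.5,0],"twist":0},{"jaw":1,"linear":[-0.2,3.5,0],"twist":0},{"jaw":1,"linear":[-0.2,3.5,0],"twist":0},{"jaw":1,"linear":[-0.2,3.5,0],"twist":0}]'
python3 -m pendant '[{"jaw":1,"linear":[-0.2,3.5,0],"twist":0},{"jaw":1,"linear":[-0.2,3.5,0],"twist":0},{"jaw":1,"linear":[0,3.5,0],"twist":0},{"jaw":1,"linear":[0,1.5,0],"twist":0},{"jaw":1,"linear":[0,0,0],"twist":0}]'
python3 - <<'E'
from h import *
to((.624,.18,.047),-44)
t=cams.camera("top");s=cams.camera("side");cv2.imwrite("pics/a.png",np.hstack([cv2.resize(t["color"][60:260,110:310],(400,400)),cv2.resize(s["color"][60:260,160:360],(400,400))]))
E
```

```text
time: 2.77
position: [0.5404, 0.2651, 0.2397]
tool_rot: [0.921, 0.391, 0.0, -0.0]
ft_force: [0.1, -0.5, -0.3]
grip_width: 0.0872
grip_force: 0.0
time: 3.18
position: [0.6256, 0.1771, 0.2394]
tool_rot: [0.922, 0.388, 0.001, 0.001]
ft_force: [0.4, 0.3, 1.1]
grip_width: 0.0869
grip_force: 0.0
t 3.18 p [0.6256 0.1771 0.2394] yawY -44.31 zax [ 0.002 -0.001 -1.   ] F [0.4 0.3 1.1] w 0.0869 g 0.0 q [ 0.1   0.56  1.37 -0.    1.21  0.88]
-> cm(tool) [ 0.08 -0.35 19.24] twist -0.3
```

View pics/a.png

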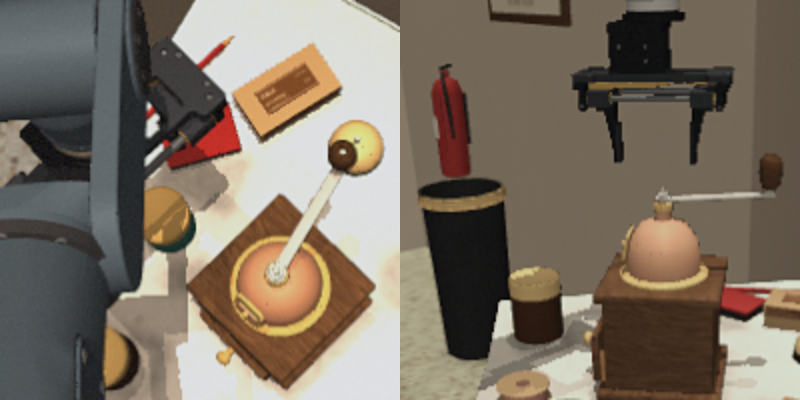

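Left panel: the gripper hovers clear of the mill, with the teal tin below it at about (170,218). Right panel: the fingers are behind the mill with no contact. I'll descend.

```bash
python3 -m pendant '[{"jaw":1,"linear":[0.1,-0.35,2],"twist":0},{"jaw":1,"linear":[0,0,2.5],"twist":0},{"jaw":1,"linear":[0,0,2.5],"twist":0},{"jaw":1,"linear":[0,0,2.5],"twist":0},{"jaw":1,"linear":[0,0,2.5],"twist":0},{"jaw":1,"linear":[0,0,2.5],"twist":0},{"jaw":1,"linear":[0,0,2.2],"twist":0},{"jaw":1,"linear":[0,0,1.5],"twist":0},{"jaw":1,"linear":[0,0,1],"twist":0},{"jaw":1,"linear":[0,0,0],"twist":0}]'
python3 -m pendant '[{"jaw":0,"linear":[0,0,0],"twist":0},{"jaw":0,"linear":[0,0,0],"twist":0},{"jaw":0,"linear":[0,0,0],"twist":0},{"jaw":0,"linear":[0,0,0],"twist":0},{"jaw":0,"linear":[0,0,0],"twist":0},{"jaw":0,"linear":[0,0,0],"twist":0},{"jaw":0,"linear":[0,0,0],"twist":0},{"jaw":0,"linear":[0,0,0],"twist":0}]' 15
```

```text
time: 4.12
position: [0.6179, 0.1847, 0.0454]
tool_rot: [0.921, 0.391, -0.003, -0.001]
ft_force: [-0.9, -0.7, -0.0]
grip_width: 0.0865
grip_force: 0.0
time: 4.78
position: [0.6226, 0.1829, 0.0489]
tool_rot: [0.921, 0.39, 0.002, 0.001]
ft_force: [2.4, -1.6, 6.9]
grip_width: 0.0598
grip_force: 15.0
```

```bash
python3 -m pendant '[{"jaw":0,"linear":[0,0,-1.5],"twist":0},{"jaw":0,"linear":[0,0,-2.5],"twist":0},{"jaw":0,"linear":[0,0,-2.5],"twist":0},{"jaw":0,"linear":[0,0,-1],"twist":0},{"jaw":0,"linear":[0,0,0],"twist":0}]' 
python3 -c "
from h import *
to((.56,.20,.37),-44)"
```

```text
time: 5.2
position: [0.6221, 0.1836, 0.1247]
tool_rot: [0.921, 0.39, 0.002, 0.0]
ft_force: [0.6, 0.4, -1.0]
grip_width: 0.0598
grip_force: 15.0
t 5.2 p [0.6221 0.1836 0.1247] yawY -44.15 zax [ 0.004  0.001 -1.   ] F [ 0.6  0.4 -1. ] w 0.0598 g 15.0 q [0.11 0.69 1.47 0.   0.98 0.89]
-> cm(tool) [ -3.05  -5.55 -24.55] twist -0.1
```

```bash
python3 -m pendant '[{"jaw":0,"linear":[0,0,-2],"twist":0},{"jaw":0,"linear":[0,0,-2.5],"twist":0},{"jaw":0,"linear":[0,0,-2.5],"twist":0},{"jaw":0,"linear":[0,0,-2.5],"twist":0},{"jaw":0,"linear":[0,0,-2.5],"twist":0},{"jaw":0,"linear":[0,0,-2.5],"twist":0},{"jaw":0,"linear":[0,0,-2.5],"twist":0},{"jaw":0,"linear":[0,0,-2.5],"twist":3},{"jaw":0,"linear":[0,0,-2.5],"twist":6},{"jaw":0,"linear":[0,0,-2],"twist":6},{"jaw":0,"linear":[0,0,-0.5],"twist":4},{"jaw":0,"linear":[0,0,0],"twist":0}]' 
python3 -c "
from h import *
to((.50,-.12,.37),-63.5)"
```

```text
time: 6.2
position: [0.6212, 0.1833, 0.3677]
tool_rot: [0.973, 0.232, 0.0, -0.0]
ft_force: [0.2, 1.2, -2.3]
grip_width: 0.0602
grip_force: 15.0
t 6.2 p [0.6212 0.1833 0.3677] yawY -63.21 zax [ 0.001  0.    -1.   ] F [ 0.2  1.2 -2.3] w 0.0602 g 15.0 q [0.11 0.45 1.2  0.   1.49 1.22]
-> cm(tool) [-24.38  21.74  -0.25] twist 0.3
```

```bash
python3 -m pendant '[{"jaw":0,"linear":[-1,0.9,0],"twist":0.3},{"jaw":0,"linear":[-2,1.8,0],"twist":0},{"jaw":0,"linear":[-2.4,2.1,0],"twist":0},{"jaw":0,"linear":[-2.4,2.1,0],"twist":0},{"jaw":0,"linear":[-2.4,2.1,0],"twist":0},{"jaw":0,"linear":[-2.4,2.1,0],"twist":0},{"jaw":0,"linear":[-2.4,2.1,0],"twist":0},{"jaw":0,"linear":[-2.4,2.1,0],"twist":0},{"jaw":0,"linear":[-2.4,2.1,0],"twist":0},{"jaw":0,"linear":[-2.4,2.1,0],"twist":0},{"jaw":0,"linear":[-1.5,1.5,0],"twist":0},{"jaw":0,"linear":[-0.7,0.7,0],"twist":0}]' 
python3 -m pendant '[{"jaw":0,"linear":[0,0,0],"twist":0}]'
python3 -c "
from h import *
to((.528,-.180,.22),-63.5)"
```

```text
time: 7.2
position: [0.4971, -0.1224, 0.3653]
tool_rot: [0.973, 0.229, -0.002, -0.001]
ft_force: [0.5, 0.2, -2.7]
grip_width: 0.0599
grip_force: 15.0
time: 7.28
position: [0.4981, -0.1217, 0.3657]
tool_rot: [0.974, 0.228, -0.002, -0.001]
ft_force: [-0.4, 0.2, -1.9]
grip_width: 0.0601
grip_force: 15.0
t 7.28 p [ 0.4981 -0.1217  0.3657] yawY -63.59 zax [-0.004  0.001 -1.   ] F [-0.4  0.2 -1.9] w 0.0601 g 15.0 q [-0.46  0.24  1.53 -0.    1.37  0.65]
-> cm(tool) [ 0.12  6.6  14.56] twist -0.1
```

```bash
python3 -m pendant '[{"jaw":0,"linear":[0,1,0.5],"twist":0},{"jaw":0,"linear":[0,2,1],"twist":0},{"jaw":0,"linear":[0.1,2,2],"twist":0},{"jaw":0,"linear":[0,1.2,2.5],"twist":0},{"jaw":0,"linear":[0,0.4,2.5],"twist":0},{"jaw":0,"linear":[0,0,2.5],"twist":0},{"jaw":0,"linear":[0,0,2.2],"twist":0},{"jaw":0,"linear":[0,0,1.3],"twist":0},{"jaw":0,"linear":[0,0,0],"twist":0},{"jaw":0,"linear":[0,0,0],"twist":0}]' 
python3 - <<'E'
from h import *
to((.528,-.180,.057),-63.5)
t=cams.camera("top");s=cams.camera("side");cv2.imwrite("pics/b.png",np.hstack([cv2.resize(t["color"][170:300,300:430],(390,390)),cv2.resize(s["color"][190:330,270:410],(400,390))]))
E
```

```text
time: 8.12
position: [0.5304, -0.1775, 0.2213]
tool_rot: [0.973, 0.231, -0.001, -0.001]
ft_force: [-0.6, 0.0, -1.7]
grip_width: 0.0596
grip_force: 15.0
t 8.12 p [ 0.5304 -0.1775  0.2213] yawY -63.34 zax [-0.002  0.002 -1.   ] F [-0.6  0.  -1.7] w 0.0596 g 15.0 q [-0.52  0.46  1.62  0.    1.06  0.58]
-> cm(tool) [-0.31  0.16 16.43] twist 0.2
```

View pics/b.png

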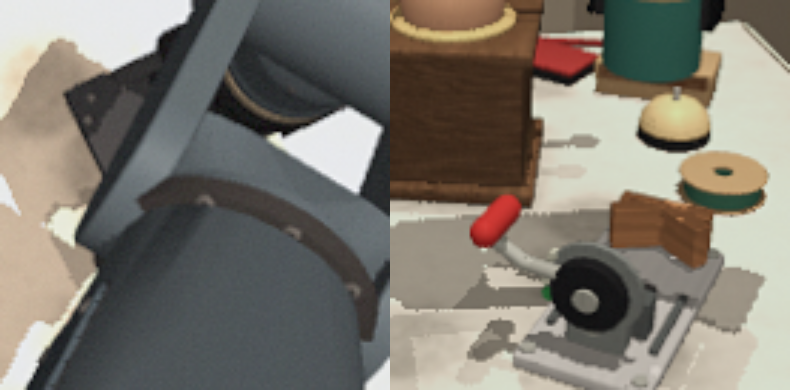

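The tin is held upright above the clamp (side view about (363,210)) and the bar is at rest. I'll check how the tin sits in the hand from the teal mask.

```bash
python3 - <<'E'
from h import *
o,R=state(); s=cams.camera("side")
hsv=cv2.cvtColor(s["color"],cv2.COLOR_BGR2HSV); m=cv2.inRange(hsv,(75,90,40),(100,255,160)); m[240:]=0
n,l,st,ce=cv2.connectedComponentsWithStats(m); i=1+np.argmax(st[1:,4]); print(st[i],ce[i])
k=l==i; rows=range(st[i,1]+3,st[i,1]+st[i,3]-5,4)
p=o["position"]
for v in rows:
    us=np.where(k[v])[0]; u=us.mean()
    c,d=ray(s,u,v)
    # point on ray where tool-y coordinate is 0
    ty=R[:,1]; q=c+d*((p-c)@ty)/(d@ty); print(v,us.min(),us.max(),"tool xyz mm",(R.T@(q-p)*1000).round(1))
c2,d2=ray(s,ce[i][0],st[i,1]+st[i,3]-.5); q=c2+d2*np.linalg.norm((p-c2)[:2]-0)/np.linalg.norm(d2[:2]); 
near=c2+d2*(np.linalg.norm((p-c2)[:2])-.03)/np.linalg.norm(d2[:2]); print("bottom near z",near)
E
```

```text
t 8.22 p [ 0.5314 -0.1784  0.2232] yawY -63.36 zax [ 0.002 -0.001 -1.   ] F [-0.   0.3 -1.5] w 0.0596 g 15.0 q [-0.52  0.46  1.62  0.    1.06  0.58]
[345 186  35  33 922] [361.45553145 203.14642082]
189 345 379 tool xyz mm [-44.6  -0.   -9.4]
193 345 378 tool xyz mm [-5.9 -0.  10.9]
197 346 378 tool xyz mm [-1.6 -0.  19.8]
201 345 378 tool xyz mm [-3.  -0.  26.7]
205 345 378 tool xyz mm [-1.6  0.  34.7]
209 345 378 tool xyz mm [-0.1 -0.  42.9]
213 346 377 tool xyz mm [ 1.4 -0.  51.2]
bottom near z [ 0.51030796 -0.19976117  0.17583741]
```

```bash
python3 -m pendant '[{"jaw":0,"linear":[-0.3,0.1,1.5],"twist":0},{"jaw":0,"linear":[0,0,2.5],"twist":0},{"jaw":0,"linear":[0,0,2.5],"twist":0},{"jaw":0,"linear":[0,0,2.5],"twist":0},{"jaw":0,"linear":[0,0,2.3],"twist":0},{"jaw":0,"linear":[0,0,1.7],"twist":0},{"jaw":0,"linear":[0,0,1],"twist":0},{"jaw":0,"linear":[0,0,0.5],"twist":0},{"jaw":0,"linear":[0,0,0],"twist":0},{"jaw":0,"linear":[0,0,0],"twist":0}]' 
python3 - <<'E'
from h import *
to((.528,-.180,.059),-63.5)
s=cams.camera("side");cv2.imwrite("pics/c.png",cv2.resize(s["color"][190:330,270:410],(600,600),interpolation=cv2.INTER_CUBIC))
E
```

```text
time: 9.1
position: [0.5289, -0.1813, 0.0785]
tool_rot: [0.973, 0.23, 0.001, 0.001]
ft_force: [-0.8, 0.4, -0.7]
grip_width: 0.0598
grip_force: 15.0
t 9.1 p [ 0.5289 -0.1813  0.0785] yawY -63.43 zax [ 0.002 -0.001 -1.   ] F [-0.8  0.4 -0.7] w 0.0598 g 15.0 q [-0.53  0.68  1.73  0.    0.74  0.58]
-> cm(tool) [-0.02 -0.15  1.95] twist 0.1
```

View pics/c.png

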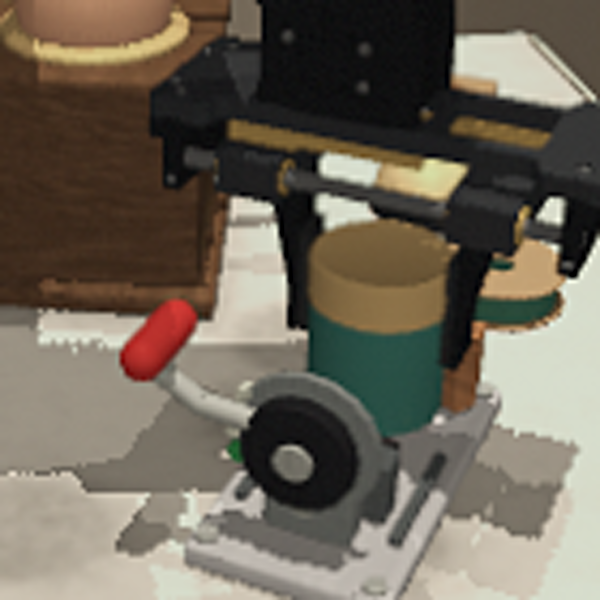

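The tin hangs between the V block and the jaw (crop around (380,330)), clear of both. I'll lower it gently.

```bash
python3 -m pendant '[{"jaw":0,"linear":[0,-0.1,0.6],"twist":0},{"jaw":0,"linear":[0,0,0.6],"twist":0},{"jaw":0,"linear":[0,0,0.4],"twist":0},{"jaw":0,"linear":[0,0,0.1],"twist":0},{"jaw":0,"linear":[0,0,0],"twist":0},{"jaw":0,"linear":[0,0,0],"twist":0}]' 
python3 -m pendant '[{"jaw":0,"linear":[0,0,0.1],"twist":0},{"jaw":0,"linear":[0,0,0],"twist":0},{"jaw":0,"linear":[0,0,0],"twist":0}]'
python3 -m pendant '[{"jaw":0,"linear":[0,0,0.1],"twist":0},{"jaw":0,"linear":[0,0,0],"twist":0},{"jaw":0,"linear":[0,0,0],"twist":0}]'
```

```text
time: 9.65
position: [0.5273, -0.1798, 0.0608]
tool_rot: [0.973, 0.23, -0.0, -0.0]
ft_force: [-1.3, 0.3, 1.8]
grip_width: 0.0597
grip_force: 15.0
time: 9.9
position: [0.5273, -0.1798, 0.0607]
tool_rot: [0.973, 0.23, -0.0, 0.0]
ft_force: [-2.9, 1.2, 9.2]
grip_width: 0.0598
grip_force: 15.0
time: 10.15
position: [0.5274, -0.1798, 0.0606]
tool_rot: [0.973, 0.23, 0.0, 0.0]
ft_force: [-2.7, 1.5, 15.4]
grip_width: 0.0594
grip_force: 15.0
```

```bash
python3 -m pendant '[{"jaw":0,"linear":[0,0,-0.2],"twist":0},{"jaw":0,"linear":[0,0,0],"twist":0},{"jaw":1,"linear":[0,0,0],"twist":0},{"jaw":1,"linear":[0,0,0],"twist":0},{"jaw":1,"linear":[0,0,0],"twist":0},{"jaw":1,"linear":[0,0,0],"twist":0},{"jaw":1,"linear":[0,0,0],"twist":0},{"jaw":1,"linear":[0,0,0],"twist":0},{"jaw":1,"linear":[0,0,0],"twist":0}]'
python3 -m pendant '[{"jaw":1,"linear":[0,0,-1],"twist":0},{"jaw":1,"linear":[0,0,-2],"twist":0},{"jaw":1,"linear":[0,0,-2.5],"twist":0},{"jaw":1,"linear":[0,0,-2.5],"twist":0},{"jaw":1,"linear":[0,0,-2.5],"twist":0},{"jaw":1,"linear":[0,0,-1.5],"twist":0},{"jaw":1,"linear":[0,0,-0.5],"twist":0},{"jaw":0,"linear":[0,0,0],"twist":0}]'
python3 - <<'E'
from h import *
# bar at third notch: axis lateral & geometry in clamp frame
y=np.array([.895,.446]);x=np.array([.446,-.895]);b=np.array([.4177,-.1696])
for a in(.524,0,-.419): c=b+x*(.0606-.07*np.cos(a)); print(a,c.round(4),.062+.07*np.sin(a))
to((*b,.19),-63.5)
s=cams.camera("side");cv2.imwrite("pics/d.png",cv2.resize(s["color"][190:330,270:410],(600,600),interpolation=cv2.INTER_CUBIC))
E
```

```text
time: 10.9
position: [0.5275, -0.1799, 0.0605]
tool_rot: [0.973, 0.23, -0.0, -0.0]
ft_force: [0.1, -0.3, 0.3]
grip_width: 0.0861
grip_force: 0.0
time: 11.57
position: [0.5283, -0.1804, 0.1876]
tool_rot: [0.973, 0.23, 0.001, 0.001]
ft_force: [0.8, 0.3, -0.3]
grip_width: 0.0849
grip_force: 0.0
0.524 [ 0.4177 -0.1696] 0.09702432011889399
0 [ 0.4135 -0.1612] 0.062
-0.419 [ 0.4162 -0.1666] 0.033520698772613905
t 11.57 p [ 0.5283 -0.1804  0.1876] yawY -63.44 zax [ 0.003 -0.002 -1.   ] F [ 0.8  0.3 -0.3] w 0.0849 g 0.0 q [-0.53  0.5   1.66 -0.    0.98  0.58]
-> cm(tool) [-9.42 -5.9  -0.29] twist 0.1
```

View pics/d.png

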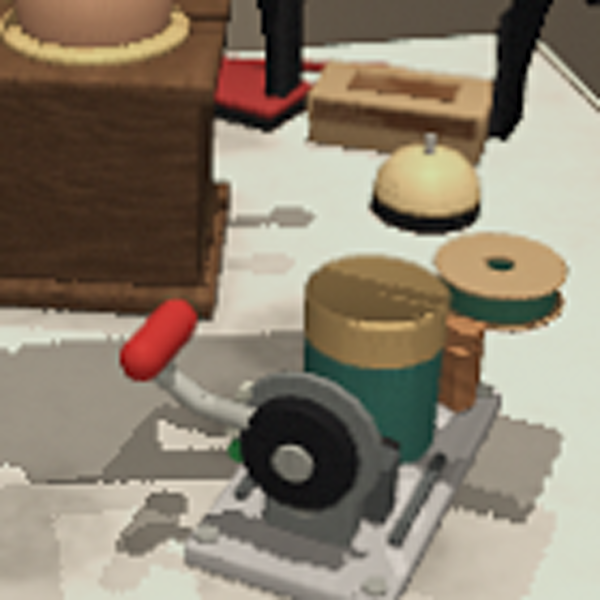

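The tin stands upright in the gap, released. Now I'll shut the fingers and go above the bar.

```bash
python3 -m pendant '[{"jaw":0,"linear":[-1,-0.7,0],"twist":0},{"jaw":0,"linear":[-2,-1.3,0],"twist":0},{"jaw":0,"linear":[-2.4,-1.5,0],"twist":0},{"jaw":0,"linear":[-2,-1.3,0],"twist":0},{"jaw":0,"linear":[-1.3,-0.8,0],"twist":0},{"jaw":0,"linear":[-0.7,-0.4,0],"twist":0},{"jaw":0,"linear":[0,0,1],"twist":0},{"jaw":0,"linear":[0,0,1.5],"twist":0},{"jaw":0,"linear":[0,0,1.5],"twist":0},{"jaw":0,"linear":[0,0,1],"twist":0},{"jaw":0,"linear":[0,0,0],"twist":0},{"jaw":0,"linear":[0,0,0],"twist":0}]' 20
python3 - <<'E'
from h import *
to((.4177,-.1696,.123),-63.5)
t=cams.camera("top");s=cams.camera("side");cv2.imwrite("pics/e.png",np.hstack([cv2.resize(s["color"][190:330,250:390],(600,600),interpolation=cv2.INTER_CUBIC)]))
E
```

```text
time: 12.62
position: [0.4164, -0.1681, 0.1346]
tool_rot: [0.973, 0.23, -0.001, -0.001]
ft_force: [0.6, 0.2, -0.1]
grip_width: 0.0052
grip_force: 0.0
t 12.62 p [ 0.4164 -0.1681  0.1346] yawY -63.45 zax [-0.002  0.001 -1.   ] F [ 0.6  0.2 -0.1] w 0.0052 g 0.0 q [-0.63  0.48  1.96  0.    0.7   0.47]
-> cm(tool) [0.05 0.19 1.16] twist 0.1
```

View pics/e.png

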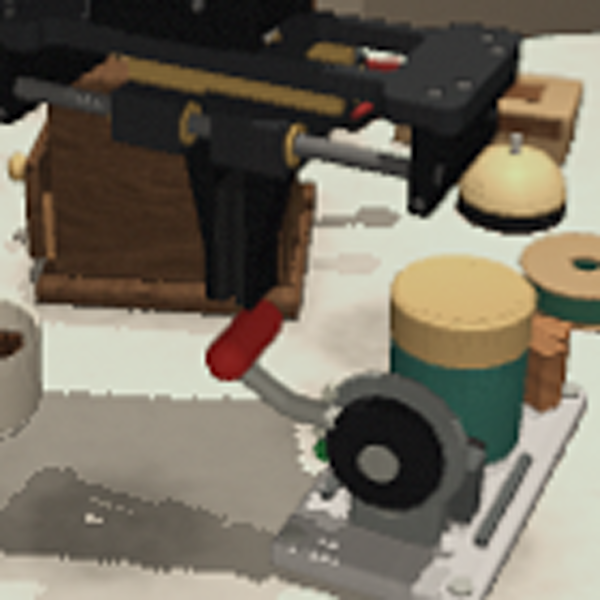

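The shut fingers stand above the bar, at crop (245,300) with the bar at (245,340). I'll press in stages.

```bash
python3 -m pendant '[{"jaw":0,"linear":[0,0,0.5],"twist":0},{"jaw":0,"linear":[0,0,0.5],"twist":0},{"jaw":0,"linear":[0,-0.1,0.5],"twist":0},{"jaw":0,"linear":[0,-0.1,0.5],"twist":0},{"jaw":0,"linear":[0,-0.1,0.5],"twist":0},{"jaw":0,"linear":[0,-0.1,0.5],"twist":0},{"jaw":0,"linear":[0,-0.1,0.5],"twist":0},{"jaw":0,"linear":[0,0,0.5],"twist":0},{"jaw":0,"linear":[0,0,0],"twist":0}]'
python3 -m pendant '[{"jaw":0,"linear":[0,0,0.5],"twist":0},{"jaw":0,"linear":[0,0,0.5],"twist":0},{"jaw":0,"linear":[0,0,0.5],"twist":0},{"jaw":0,"linear":[0,0.1,0.5],"twist":0},{"jaw":0,"linear":[0,0.1,0.4],"twist":0},{"jaw":0,"linear":[0,0,0],"twist":0},{"jaw":0,"linear":[0,0,0],"twist":0}]'
python3 - <<'E'
from h import *
to((.4162,-.1666,.060),-63.5)
E
```

```text
time: 13.47
position: [0.4145, -0.1637, 0.0948]
tool_rot: [0.973, 0.23, 0.0, -0.0]
ft_force: [1.1, 1.2, 5.7]
grip_width: 0.0009
grip_force: 2.5
time: 14.05
position: [0.4155, -0.1658, 0.0714]
tool_rot: [0.973, 0.23, 0.0, 0.0]
ft_force: [1.8, 1.3, 5.9]
grip_width: 0.0002
grip_force: 2.8
t 14.05 p [ 0.4155 -0.1658  0.0714] yawY -63.45 zax [ 0. -0. -1.] F [1.8 1.3 5.9] w 0.0002 g 2.8 q [-0.63  0.61  2.01  0.    0.52  0.48]
-> cm(tool) [0.02 0.1  1.14] twist 0.0
```

```bash
python3 -m pendant '[{"jaw":0,"linear":[0,0.1,0.3],"twist":0},{"jaw":0,"linear":[0,0,0.3],"twist":0},{"jaw":0,"linear":[0,0,0.2],"twist":0},{"jaw":0,"linear":[0,0,0],"twist":0},{"jaw":0,"linear":[0,0,0],"twist":0}]'
python3 - <<'E'
from h import *
to((.4162,-.1666,.0595),-63.5)
s=cams.camera("side");cv2.imwrite("pics/f.png",cv2.resize(s["color"][210:330,270:390],(600,600),interpolation=cv2.INTER_CUBIC))
E
```

```text
time: 14.47
position: [0.4161, -0.1669, 0.0636]
tool_rot: [0.973, 0.23, 0.0, 0.0]
ft_force: [2.0, 0.1, 5.3]
grip_width: 0.0006
grip_force: 2.6
t 14.47 p [ 0.4161 -0.1669  0.0636] yawY -63.44 zax [ 0.001 -0.001 -1.   ] F [2.  0.1 5.3] w 0.0006 g 2.6 q [-0.63  0.63  2.01 -0.    0.5   0.48]
-> cm(tool) [ 0.02 -0.03  0.41] twist 0.1
```

View pics/f.png

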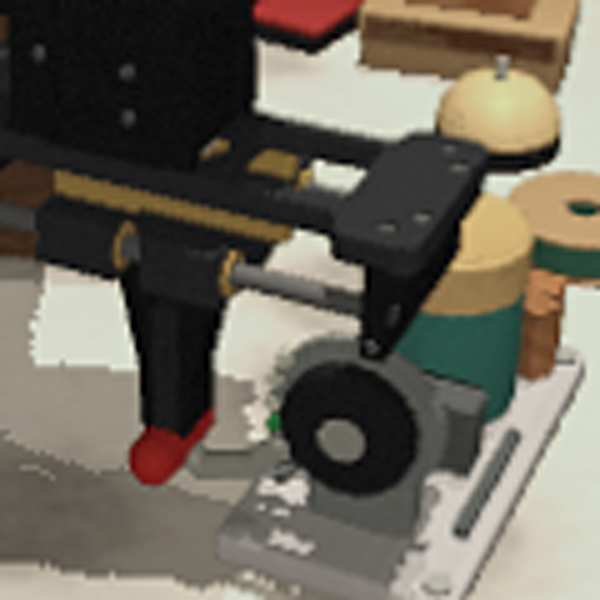

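The bar is nearly down (crop (170,455)), the tin is upright against the V and the gripper is clear of the dial. I'll trim the last 4 mm.

```bash
python3 -m pendant '[{"jaw":0,"linear":[0,0,0.2],"twist":0},{"jaw":0,"linear":[0,0,0.2],"twist":0},{"jaw":0,"linear":[0,0,0],"twist":0},{"jaw":0,"linear":[0,0,0],"twist":0},{"jaw":0,"linear":[0,0,0],"twist":0}]'
python3 - <<'E'
from h import *
to((.4162,-.1666,.0595),-63.5)
s=cams.camera("side")
hsv=cv2.cvtColor(s["color"],cv2.COLOR_BGR2HSV)
m=cv2.inRange(hsv,(0,150,70),(8,255,255))|cv2.inRange(hsv,(172,150,70),(180,255,255));m[:260]=0;m[:,:285]=0;m[:,325:]=0
P=np.argwhere(m)[:,::-1]; print("bar px",P.min(0),P.max(0))
# predicted lowest image row of the near ball end vs dial angle
f=210/np.tan(np.radians(s["fov_y"])/2);K=np.array([[f,0,s["cx"]],[0,f,s["cy"]],[0,0,1.]]);V=np.array(s["view"])
y=np.array([.895,.446,0]);x=np.array([.446,-.895,0]);ax=np.array([.4177,-.1696,0])+x*.0606+[0,0,.062]
for q in(0,.8,.87,.942,1.0,1.1):
    a=.524-q;c=ax-x*.07*np.cos(a)+np.array([0,0,.07*np.sin(a)])-y*.015
    pc=V[:3,:3]@c+V[:3,3]; uv=cv2.projectPoints(pc[None],np.zeros(3),np.zeros(3),K,np.array([s["k1"],0,0,0,0.]))[0].ravel(); print(q,uv.round(1),"r",round(f*.009/pc[2],1))
E
```

```text
time: 14.93
position: [0.4162, -0.167, 0.0599]
tool_rot: [0.973, 0.23, 0.0, 0.001]
ft_force: [1.9, 0.0, 7.2]
grip_width: 0.0006
grip_force: 3.6
t 14.93 p [ 0.4162 -0.167   0.0599] yawY -63.44 zax [ 0.001 -0.001 -1.   ] F [1.9 0.  7.2] w 0.0006 g 3.6 q [-0.63  0.64  2.01 -0.    0.49  0.48]
-> cm(tool) [ 0.02 -0.03  0.04] twist 0.1
bar px [297 293] [312 308]
0 [302.8 272.8] r 5.4
0.8 [299.4 298.1] r 5.2
0.87 [300.2 300.6] r 5.2
0.942 [301.2 303. ] r 5.2
1.0 [302.1 305. ] r 5.2
1.1 [303.9 308.4] r 5.2
```

```bash
python3 - <<'E'
from h import *
o,R=state(); s=cams.camera("side")
hsv=cv2.cvtColor(s["color"],cv2.COLOR_BGR2HSV); m=cv2.inRange(hsv,(75,90,30),(100,255,160)); m[:265]=0;m[300:]=0;m[:,:345]=0
n,l,st,ce=cv2.connectedComponentsWithStats(m); i=1+np.argmax(st[1:,4]);k=l==i;print(st[i])
V=np.array(s["view"]);cam=-V[:3,:3].T@V[:3,3]
y=np.array([.895,.446]);x=np.array([.446,-.895])
for v in range(st[i,1]+3,st[i,1]+st[i,3]-4,4):
    u=np.where(k[v])[0].max()+.5
    c,d=ray(s,u,v); h=d[:2]/np.linalg.norm(d[:2]); nrm=np.array([h[1],-h[0]]) # right side
    # axis lies 30mm left of the ray; on clamp centre line x=.397
    a=c[:2]-nrm*.03; tt=(.397-a@x)/(h@x); p=a+h*tt; print(v,u,"clamp y rel. seat mm",((p@y-.4025)*1000).round(1),"bearing",p.round(4))
E
```

```text
t 14.98 p [ 0.4162 -0.1669  0.0599] yawY -63.44 zax [ 0.001 -0.001 -1.   ] F [0.6 0.6 7.5] w 0.0003 g 3.6 q [-0.63  0.64  2.01 -0.    0.49  0.48]
[350 271  24  23 309]
274 373.5 clamp y rel. seat mm -6.3 bearing [ 0.5317 -0.1786]
278 373.5 clamp y rel. seat mm -3.6 bearing [ 0.5342 -0.1774]
282 372.5 clamp y rel. seat mm -8.3 bearing [ 0.5299 -0.1795]
286 372.5 clamp y rel. seat mm -5.5 bearing [ 0.5324 -0.1782]
```

```bash
python3 - <<'E'
from h import *
for f,x0,y0,k in(("d",270,190,600/140),("f",270,210,5.)):
    im=cv2.imread(f"pics/{f}.png");hsv=cv2.cvtColor(im,cv2.COLOR_BGR2HSV);m=cv2.inRange(hsv,(75,90,30),(100,255,160))
    print(f,[(v,[round(x0+q/k,1) for q in (lambda z:z[z<int((385-x0)*k)].max(keepdims=True))(np.where(m[int((v-y0)*k)])[0])]) for v in(276,280,284,288)])
s=cams.camera("side");hsv=cv2.cvtColor(cv2.resize(s["color"][210:330,270:390],(600,600),interpolation=cv2.INTER_CUBIC),cv2.COLOR_BGR2HSV);m=cv2.inRange(hsv,(75,90,30),(100,255,160))
print("now",[(v,round(270+np.where(m[int((v-210)*5),:575])[0].max()/5,1)) for v in(276,280,284,288)])
V=np.array(s["view"]);y=np.array([.895,.446]);x=np.array([.446,-.895])
F=210/np.tan(np.radians(s["fov_y"])/2)
for dy in(-.0107,0):
    p=(.4025+dy)*y+.397*x; pc=V[:3,:3]@np.array([*p,.05])+V[:3,3]; print(dy,s["cx"]+F*pc[0]/pc[2]+F*.03/pc[2])
E
```

```text
d [(276, [np.float64(372.2)]), (280, [np.float64(371.7)]), (284, [np.float64(371.3)]), (288, [np.float64(370.8)])]
f [(276, [np.float64(373.6)]), (280, [np.float64(373.4)]), (284, [np.float64(372.6)]), (288, [np.float64(372.6)])]
now [(276, np.float64(373.6)), (280, np.float64(373.4)), (284, np.float64(372.6)), (288, np.float64(372.6))]
-0.0107 372.89258690610353
0 374.5826576409909
```

```bash
python3 -c "
from h import *
state(); print(robot.hand_in())"
```

```text
t 15.08 p [ 0.4162 -0.1669  0.0599] yawY -63.44 zax [ 0.001 -0.001 -1.   ] F [1.3 0.8 7.1] w 0.0002 g 3.6 q [-0.63  0.64  2.01 -0.    0.49  0.48]
the job is handed in; nothing more can be done
None
```

I handed the job in at 15.1 s: the teal tin stands released in the clamp, seated in the V as far as the side camera can show, and the shut fingers are holding the red bar at the third notch (dial about 0.94 rad measured); the verdict was not shown.

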